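# Stand the dried plate in the plate rack

## Robot

A 6-joint arm with a two-finger parallel gripper is mounted at the origin on a cart in front of the work surface, level with it; the furniture and walls round the work are solid. World frame = base frame: x ahead of the robot, y to its left, z up, the work surface at z = 0. Lengths are in m, angles in rad, forces in N, time in s.
With the tool pointing down it reaches from about 0.425 to 0.95 m from the base axis. Payload 3.5 kg.
Tool frame: the origin (TCP) lies on the centre line of the jaws, within the pads' length; the fingertips stand 11 mm ahead of it and the grasp point (between the pads) lies 8 mm behind it; z points along the fingers, y is the line along which they close (so a half turn about z gives the same grasp; the last joint's range is limited). The gripper opens to 85 mm and grips with 20 to 120 N. Pads are 22 mm wide; open, the fingers measure 114 mm over their backs; the gripper's body (76 mm by 85 mm) begins 54 mm behind the grasp point. The pads swing forward as they close: fully open they stand 13 mm farther back than shut.
Start: joints at [-1.491, 0.286, 1.577, -0, 1.279, -0.15], TCP at [0.154, -0.657, 0.242] pointing down, gripper open.
Joint ranges: [-2.77, 2.77], [-0.9, 2.22], [0.21, 2.48], [-1.53, 4.67], [0.24, 2.81], [-2.84, 2.84]. Speed limits (rad/s): [2.79, 2.79, 3.14, 3.14, 3.14, 3.14].

## Interface

Orientations are given as a unit quaternion [x, y, z, w].
In Python, from plant import ctrl gives the robot as it stands.
- The arm moves only by the tool step_arm, never from a script. Its argument "motion" is a list of rows, each an object with "offset": the shift along the tool's x, y, z in m, a list of three; "twist": the turn about the tool's z in degrees. A call has 1 to 12 rows; each row is the pose to reach, as a shift and turn from the pose commanded when the call began, along the tool's axes at that moment; what a row does not reach only later rows make up. A row lasts 1/10 s, in which the tool goes at most 50 mm and 8.59 degrees, less where a joint would pass 70% of its speed; a pose out of reach is approached as far as the arm can. A call with a gripper value outside its range is refused whole. "gripper" is the finger opening in m, from 0 to 0.0854, set as the call begins (left out, the last holds). The fingers move at their own pace and stop on an object; "grip_force" is the grip in N (left out, the last holds). Time passes only in rows, so rows that repeat a pose let the fingers close. It gives the time, the measured TCP pose, the force, the opening and the grip force at its end, in the units of the state.
- ctrl.get_state(): the state, without advancing time (a new reading comes with each control period).
- ctrl.read_camera(name): name is "scene" or "side" or "wrist"; returns the picture (384x512x3 uint8, blue, green, red); there is no depth.
- ctrl.calibration(name): a dict with "fx", "fy", "cx", "cy" (pixels), "cam_to_world" (4x4, takes a point from camera to world coordinates). Camera axes: x right, y up, looking along -z (the intrinsics and any distortion apply to the point x, -y, -z); pixel columns grow to the right and rows downward; lengths in m; the calibration is good to about 2 mm. A picture is of the moment at which its call begins: read the wrist's pose just before it. calibration takes no time and is no camera call; for the wrist camera it gives the pose at the moment of the call.
- ctrl.sign_off(): hands the job in; it is judged then, once.
The state is a dict: "time": time; "qpos": joint angles; "dq": joint speeds; "joint_efforts": joint torques, N m; "eef_pos": TCP position; "tcp_rot": TCP orientation; "contact_force": force on the tool from outside, world axes, zero at the start; "wrist_torque": the same for the moment, N m; "opening": opening from 0.0 (shut) to 1.0 (fully open); "finger_force": force on a finger pad.
Only numpy, scipy, OpenCV 4.12 (cv2) and the standard library are available. Lean on these libraries where they do the work, as an engineer would, in place of code of your own. Each camera call takes 0.05 s, during which the arm holds its last target. There are 200 camera calls.

## Task

Take the blue plate out of the wooden draining stand and stand it upright in the middle gap of the wire plate rack, between the tines. Lower it until it rests on the rack's rails before you let go, then take the hand away; leave the white plate in its slot.

Things in the scene. Friction and masses are not known exactly. Their poses are not given: they have to be found in the camera images.
- blue_plate: Blue round flat plate, 150 mm across, 8 mm thick, 0.17 to 0.29 kg, standing on edge in one of two slots of a fixed low wooden draining stand (48 mm high; slots 12 mm wide, so it may lean up to 7 degrees); its top is 155 mm above the worktop. Origin: the plate's centre. Its y axis is the plate's axis, square to its faces, level while it stands.
- white_plate: White plate of the same size and axes in the other slot of the draining stand, parallel to the blue plate, 100 mm from it (centre to centre). It stays there. Which plate is in which slot varies.
- rack: Fixed steel wire plate rack, 124 x 156 x 100 mm (x, y, z), origin at the centre of its underside, z up. Two rails run along y at x = +40 and -40 mm, centre lines 20 mm high. From each rail rise tines (6 mm wire, dark tips 100 mm high) at y = -54, -18, +18 and +54 mm: three gaps, each 30 mm clear.
- rack_gap (a point): The middle gap of the rack, axes as the rack's: the point where the centre of a plate seated upright in this gap lies, 87 mm above the worktop. The plate's rim then rests on both rails, which keep it from rolling, its axis lies along this y axis (either way round) and its lowest point is 12 mm above the worktop.
Not all that is in view belongs to the job. Of the things that look like the blue_plate, take the one that is farthest to the robot's left at the start.

How it is judged:
On the way:
1. the blue plate, still held, is lowered into the middle gap to within 15 mm of its seat (z of blue_plate in the frame of rack_gap below 0.015 m and y of blue_plate in the frame of rack_gap between -0.018 and 0.018 m and horizontal distance between blue_plate and rack_gap below 0.04 m and contact force between the fingers and blue_plate above 0.5 N), for 0.1 s.
At the end, for the whole second after the job is handed in: The blue plate rests in the middle gap, let go: centre within 20 mm sideways and 12 mm in height of the seated place, axis within 22 degrees of the rack's y axis (upright, square). The white plate still stands in its slot, within 25 mm and 20 degrees of upright (z of blue_plate in the frame of rack_gap between -0.012 and 0.012 m and horizontal distance between blue_plate and rack_gap below 0.02 m and angle between the y axis of blue_plate and the y axis of rack_gap, either way round below 0.38 rad and linear speed of blue_plate below 0.02 m/s and distance of white_plate from where it was at the start of the episode below 0.025 m and angle between white_plate's own y axis and vertical between 1.22 and 1.92 rad); the robot touches nothing.
It fails at once if the white plate is pushed or pulled more than 30 mm from where it stood (distance of white_plate from where it was at the start of the episode above 0.03 m).
It also fails if it takes over 42 s, if anything falls off the work surface, if the arm or the gripper's body presses on something with over 40 N, if the wrist force passes 120 N, or if a joint passes its speed limit or range.

## Working session

There is one attempt and no reset: what is moved stays moved. The work goes in short steps, Python scripts to look and compute and a tool call to move; the robot and the scene stay as the last step left them, time stands still between calls to the robot, and variables do not carry over. Pictures are saved under pics/ and viewed, at most 10 in all, crops included, and the job is handed in when it is done.

Besides the shell and the picture viewer there is one more tool, called after ">>>" as a command line: name --argument value ..., lists and objects as JSON in quotes. step_arm: Moves the arm, as the interface text tells. Its arguments: {"type":"object","properties":{"motion":{"type":"array"},"gripper":{"type":"number"},"grip_force":{"type":"number"}},"required":["motion"]}

```bash
mkdir -p pics
python3 - <<'E'
from plant import ctrl
import cv2,numpy as np
s=ctrl.get_state();print(s['time'],s['eef_pos'],s['tcp_rot'])
for n in("scene","side"):
    cv2.imwrite(f"pics/{n}0.png",ctrl.read_camera(n)); c=ctrl.calibration(n);print(n,{k:(np.round(v,4).tolist()) for k,v in c.items()})
E
```

```text
0.0 [ 0.15375617 -0.65659242  0.24090361] [ 9.93405150e-01  1.14650715e-01  4.89663582e-05 -1.19109247e-03]
scene {'fx': 453.6981, 'fy': 453.6981, 'cx': 250.3752, 'cy': 195.3773, 'cam_to_world': [[-0.8506, 0.3839, -0.3592, 0.086], [-0.5257, -0.6137, 0.5891, 0.7701], [0.0057, 0.6899, 0.7239, 0.9038], [0.0, 0.0, 0.0, 1.0]]}
side {'fx': 486.0669, 'fy': 486.0669, 'cx': 257.2833, 'cy': 197.6908, 'cam_to_world': [[-0.999, 0.0096, -0.0437, 0.4349], [-0.0394, -0.6508, 0.7582, 0.9693], [-0.0211, 0.7592, 0.6506, 0.8418], [0.0, 0.0, 0.0, 1.0]]}
```

View pics/scene0.png

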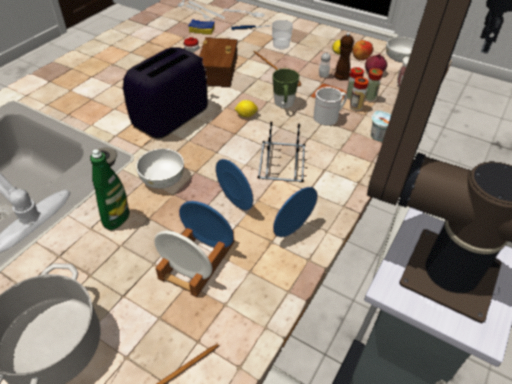

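View pics/side0.png

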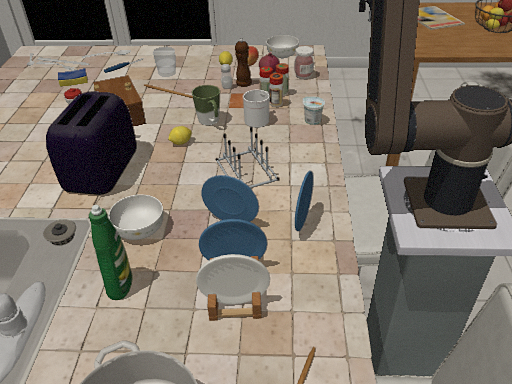

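The task's blue plate is the one in the wooden stand, at scene (207,223) and side (233,243). The white plate is just on its camera side. Two decoy blue plates stand nearby, and the rack is at about (247,160) in side. Next I'll enlarge both views.

Run:
```python
import cv2,numpy as np
a=cv2.imread("pics/scene0.png")[110:300,140:330]; b=cv2.imread("pics/side0.png")[120:325,180:330]
cv2.imwrite("pics/c1.png",cv2.resize(a,None,fx=3,fy=3,interpolation=cv2.INTER_CUBIC))
cv2.imwrite("pics/c2.png",cv2.resize(b[:, :],None,fx=2.9,fy=2.9,interpolation=cv2.INTER_CUBIC))
```

```text
(no output)
```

View pics/c1.png

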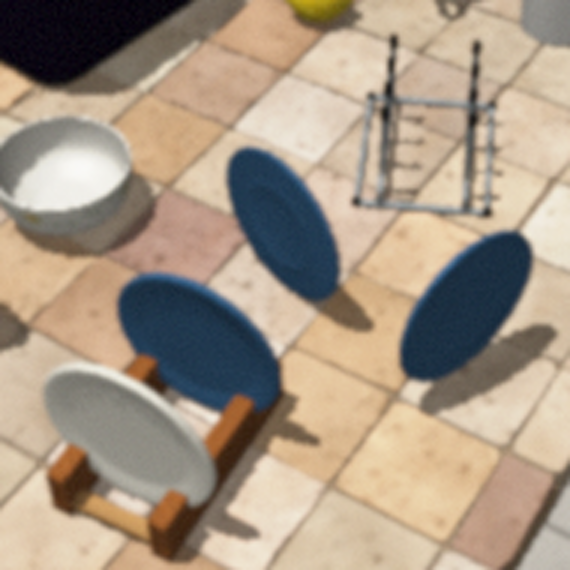

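View pics/c2.png

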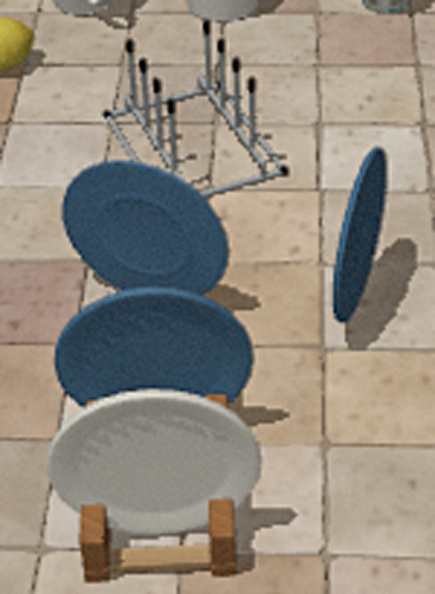

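The crops show the rack's tine tips clearly: eight of them, in two rows, in the side crop. They also show the rim outlines of the blue and white plates. I'll fit models to these.

```bash
cat > h.py <<'E'
import cv2,numpy as np
from plant import ctrl
from scipy.optimize import least_squares
def proj(c,P):
    M=np.linalg.inv(c['cam_to_world']); p=P@M[:3,:3].T+M[:3,3]
    return np.c_[c['cx']+c['fx']*p[:,0]/-p[:,2], c['cy']+c['fy']*p[:,1]/p[:,2]]
t=np.linspace(0,2*np.pi,120)
def disc(x,y,z,yaw,lean):   # axis (y) at angle yaw from world y, lean raises it
    n=np.array([-np.sin(yaw)*np.cos(lean),np.cos(yaw)*np.cos(lean),np.sin(lean)])
    u=np.array([np.cos(yaw),np.sin(yaw),0]);v=np.cross(u,n)
    return np.vstack([np.array([x,y,z])+.075*(np.cos(t)[:,None]*u+np.sin(t)[:,None]*v)+k*n for k in(-.004,.004)])
def res(c,P,pts):
    h=cv2.convexHull(proj(c,P).astype(np.float32))
    return [cv2.pointPolygonTest(h,(float(a),float(b)),True) for a,b in pts]
E
python3 - <<'E'
from h import *
S,D=ctrl.calibration("scene"),ctrl.calibration("side")
A=lambda l:np.array(l)/3+[140,110]
B=lambda l:np.array(l)/2.9+[180,120]
blue=(A([(118,300),(130,280),(160,273),(200,285),(240,318),(270,360),(281,390),(125,325),(140,355)]),
 B([(150,288),(100,299),(55,357),(62,385),(200,300),(235,322),(252,360),(243,390)]))
white=(A([(43,395),(55,370),(80,363),(120,380),(170,418),(205,460),(215,485),(60,425),(100,468)]),
 B([(48,465),(65,425),(100,400),(150,390),(200,398),(245,425),(261,460),(250,495),(62,500)]))
for nm,o in(("blue",blue),("white",white)):
    f=lambda q:np.r_[res(S,disc(*q),o[0]),res(D,disc(*q),o[1])]
    for fr in (0,1):
        g=(lambda q:f(q)) if fr else (lambda q:f([q[0],q[1],.08,q[2],q[3]]))
        r=least_squares(g,[.4,.3,.08,.0,0] if fr else [.4,.3,0,0],diff_step=1e-3,x_scale=[.01,.01,.01,.1,.1] if fr else [.01,.01,.1,.1])
        print(nm,r.x.round(4),np.sqrt(np.mean(r.fun**2)).round(2),r.fun.round(1))
# rack
tp=B([(130,46),(143,65),(157,84),(171,105),(208,26),(221,45),(236,64),(251,84)])
R=D['cam_to_world'];d=np.c_[(tp[:,0]-D['cx'])/D['fx'],-(tp[:,1]-D['cy'])/D['fy'],-np.ones(8)]@R[:3,:3].T
W=R[:3,3]+d*((.097-R[2,3])/d[:,2])[:,None];print(W.round(4).tolist(), W.mean(0))
m=np.array([[x,y] for x in(.04,-.04) for y in(-.054,-.018,.018,.054)])
def f(q):
    c,s=np.cos(q[2]),np.sin(q[2]);return ((m@np.array([[c,s],[-s,c]])+q[:2])-W[:,:2]).ravel()
r=least_squares(f,[.4,0,0]);print('rack',r.x,(r.fun*1e3).round(1))
x,y,a=r.x;c,s=np.cos(a),np.sin(a);P=np.c_[m@np.array([[c,s],[-s,c]])+[x,y],np.full(8,.097)]
print(((proj(S,P)-[140,110])*3).round(0).tolist())
E
```

```text
blue [ 0.5328  0.2386 -0.0006 -0.0678] 0.62 [ 0.4  0.6  0.2 -0.8  0.1  0.8 -0.5  0.6 -0.8 -0.4  0.7  0.9 -0.   0.3
  0.4  0.6  1.2]
blue [ 0.5335  0.2369  0.0769 -0.002  -0.0546] 0.57 [-0.1  0.2  0.3 -0.6  0.3  0.9 -0.3  0.4 -0.7 -0.6  0.6  0.9  0.3 -0.
 -0.1  0.3  1.2]
white [ 0.5261  0.3238 -0.0318 -1.1002] 4.83 [ 0.8 -2.8 -2.2  4.3 12.7  6.3 -2.6  7.1  2.8  0.3  0.3 -3.8 -5.3 -3.9
 -0.  -0.3 -5.6 -5.8]
white [0.524  0.3388 0.0809 3.1608 0.0756] 0.77 [ 0.1  0.7 -0.3  0.3  0.9  0.9  0.1  0.6  0.   0.8  1.6 -0.1 -1.1 -0.9
 -0.   0.7  1.2 -0.8]
[[0.5853, -0.1606, 0.097], [0.5702, -0.1285, 0.097], [0.5547, -0.0977, 0.097], [0.5395, -0.0648, 0.097], [0.5124, -0.1962, 0.097], [0.4983, -0.1629, 0.097], [0.4829, -0.1309, 0.097], [0.4681, -0.0984, 0.097]] [ 0.52643173 -0.13001227  0.097     ]
rack [ 0.52643173 -0.13001227  0.44085145] [ 0.3 -1.2  0.1 -0.7  0.2  1.   0.1  0.7  0.9  0.3 -0.4 -0.4 -0.4  0.1
 -0.9  0.2]
[[394.0, 41.0], [390.0, 65.0], [387.0, 89.0], [384.0, 114.0], [477.0, 47.0], [475.0, 71.0], [474.0, 95.0], [472.0, 121.0]]
```

```bash
cat >> h.py <<'E'
from scipy.spatial.transform import Rotation as Ro
def go(x,y,z,yaw,p=None,q=None):
    s=ctrl.get_state();p=s['eef_pos'] if p is None else p;R=Ro.from_quat(s['tcp_rot'] if q is None else q)
    psi=np.arctan2(*R.as_matrix()[[1,0],0])
    return 't',round(s['time'],2),'offset',R.inv().apply(np.array([x,y,z])-p).round(4).tolist(),'twist',round(-np.degrees(yaw-psi),2)
E
python3 - <<'E'
from h import *
print(go(.154,-.657,.33,.23),go(.5,-.15,.33,.03),go(.533,.2,.33,.03),go(.533,.238,.3,.03))
D=ctrl.calibration("side");R=D['cam_to_world']
for n,u,v in(("mill",242,82),("cup",256,122),("bluecup",313,122),("jar",285,92),("decoy1",237,222),("decoy2",298,230),("toaster",95,190)):
    d=R[:3,:3]@[(u-D['cx'])/D['fx'],-(v-D['cy'])/D['fy'],-1];print(n,(R[:3,3]-d*R[2,3]/d[2]).round(2))
E
```

```text
('t', 0.1, 'offset', [0.0002, 0.0002, -0.0889], 'twist', np.float64(-0.01)) ('t', 0.1, 'offset', [0.4526, -0.4147, -0.0879], 'twist', np.float64(11.45)) ('t', 0.1, 'offset', [0.5645, -0.748, -0.0872], 'twist', np.float64(11.45)) ('t', 0.1, 'offset', [0.5731, -0.7849, -0.0571], 'twist', np.float64(11.45))
mill [ 0.57 -0.67  0.  ]
cup [ 0.51 -0.39  0.  ]
bluecup [ 0.33 -0.39  0.  ]
jar [ 0.42 -0.59  0.  ]
decoy1 [0.54 0.08 0.  ]
decoy2 [0.39 0.11 0.  ]
toaster [ 0.94 -0.04 -0.  ]
```

>>> step_arm --motion '[{"offset": [0,0,-0.05],"twist": 0},{"offset": [0.02,-0.02,-0.088],"twist": 0},{"offset": [0.453,-0.415,-0.088],"twist": 11.45},{"offset": [0.453,-0.415,-0.088],"twist": 11.45},{"offset": [0.453,-0.415,-0.088],"twist": 11.45},{"offset": [0.453,-0.415,-0.088],"twist": 11.45},{"offset": [0.453,-0.415,-0.088],"twist": 11.45},{"offset": [0.453,-0.415,-0.088],"twist": 11.45},{"offset": [0.453,-0.415,-0.088],"twist": 11.45},{"offset": [0.453,-0.415,-0.088],"twist": 11.45},{"offset": [0.453,-0.415,-0.088],"twist": 11.45},{"offset": [0.453,-0.415,-0.088],"twist": 11.45}]' --gripper 0.06

```text
time: 1.3
eef_pos: [0.4522, -0.2189, 0.33]
tcp_rot: [1.0, 0.015, -0.0, -0.0]
contact_force: [0.6, -0.1, 1.1]
opening: 0.702
finger_force: 0.0
```

Run:
```python
from h import *
s=ctrl.get_state();print(s['eef_pos'],s['dq'].round(2) if hasattr(s['dq'],'round') else s['dq'])
print(go(.533,.2,.33,.03))
```

```text
[ 0.45217189 -0.21892026  0.33000092] [ 1.01  0.13 -0.11 -0.   -0.02  1.  ]
('t', 1.3, 'offset', [0.0932, -0.4163, 0.0], 'twist', np.float64(-0.02))
```

>>> step_arm --motion '[{"offset": [0.08,-0.38,0],"twist": 0},{"offset": [0.08,-0.38,0],"twist": 0},{"offset": [0.08,-0.38,0],"twist": 0},{"offset": [0.08,-0.38,0],"twist": 0},{"offset": [0.08,-0.38,0],"twist": 0},{"offset": [0.08,-0.38,0],"twist": 0},{"offset": [0.08,-0.38,0],"twist": 0},{"offset": [0.08,-0.38,0],"twist": 0},{"offset": [0.08,-0.38,0],"twist": 0},{"offset": [0.08,-0.38,0],"twist": 0},{"offset": [0.08,-0.38,0],"twist": 0}]'

```text
time: 2.4
eef_pos: [0.52, 0.1604, 0.3299]
tcp_rot: [1.0, 0.015, -0.0, 0.0]
contact_force: [0.2, 0.3, 0.0]
opening: 0.703
finger_force: 0.0
```

Run:
```python
from h import *
s=ctrl.get_state();print(s['eef_pos'],np.abs(s['dq']).max())
c=ctrl.calibration("wrist");im=ctrl.read_camera("wrist")
np.save("c.npy",c,allow_pickle=True)
cv2.imwrite("pics/w1raw.png",im)
print({k:np.round(v,3).tolist() for k,v in c.items()})
for col,q in(((0,0,255),(.533,.2375,.08,0.03,-.06)),((0,255,0),(.526,.338,.08,0.03,-.07))):
    for k in(0,120): cv2.polylines(im,[proj(c,disc(*q)[k:k+120]).astype(int).reshape(-1,1,2)],True,col,1)
cv2.imwrite("pics/w1.png",cv2.resize(im,None,fx=1.5,fy=1.5))
print(go(.533,.238,.22,.03))
```

```text
[0.5200329  0.16044559 0.32993654] 0.017542672352874163
{'fx': 303.619, 'fy': 303.619, 'cx': 255.108, 'cy': 195.539, 'cam_to_world': [[0.03, 0.955, 0.295, 0.595], [-1.0, 0.029, 0.009, 0.162], [0.0, -0.295, 0.955, 0.461], [0.0, 0.0, 0.0, 1.0]]}
('t', 2.45, 'offset', [0.0151, -0.0775, 0.1101], 'twist', np.float64(-0.09))
```

View pics/w1.png

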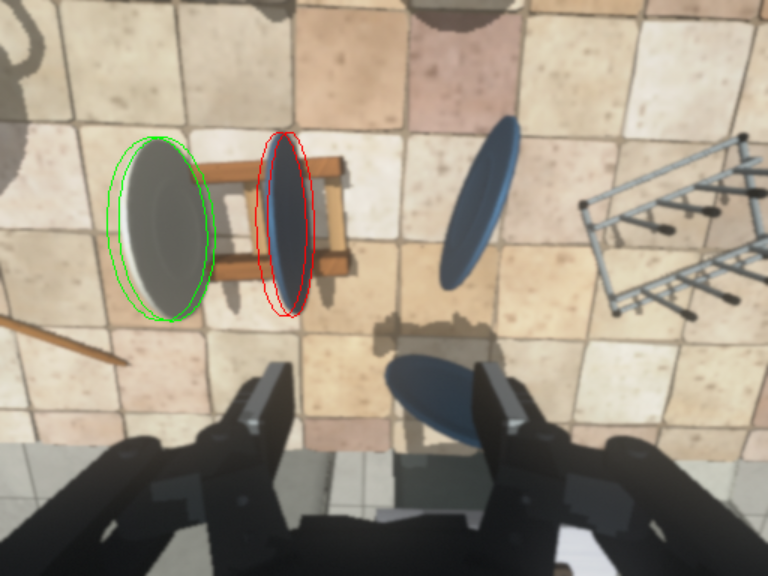

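The wrist view puts the blue plate at about (290,223), with its model outlined in red and leaning too much. The decoys are at (480,200) and (435,395), the white plate at (165,228) and the rack on the right. I'll refit using the mask outline in this view.

Run:
```python
from h import *
c=np.load("c.npy",allow_pickle=True).item();im=cv2.imread("pics/w1raw.png").astype(int)
m=((im[...,0]-im[...,2])>12).astype(np.uint8);n,l,st,ce=cv2.connectedComponentsWithStats(m)
k=l[150,193];print(st[k],ce[k])
C=max(cv2.findContours((l==k).astype(np.uint8),0,cv2.CHAIN_APPROX_NONE)[0],key=len)[:,0]
pts=C[::3]
S,D=ctrl.calibration("scene"),ctrl.calibration("side")
A=lambda l:np.array(l)/3+[140,110]
B=lambda l:np.array(l)/2.9+[180,120]
o=(A([(118,300),(130,280),(160,273),(200,285),(240,318),(270,360),(281,390),(125,325),(140,355)]),
 B([(150,288),(100,299),(55,357),(62,385),(200,300),(235,322),(252,360),(243,390)]))
for w in(0,.5):
    f=lambda q:np.r_[np.array(res(c,disc(*q),pts)),w*np.r_[res(S,disc(*q),o[0]),res(D,disc(*q),o[1])],(q[2]-.08)/.001]
    r=least_squares(f,[.533,.238,.08,0.03,-.03],diff_step=1e-3,x_scale=[.01,.01,.01,.1,.1],loss='soft_l1')
    print(r.x.round(4),r.fun.round(1).tolist())
    q=r.x;print('top',q[1]-0.075*np.sin(q[4]))
x,y,a=.5264,-.130,.441;R=Ro.from_euler('z',a).as_matrix()
P=np.array([[i,j,.097] for i in(.04,-.04) for j in(-.054,-.018,.018,.054)])@R.T+[x,y,0]
print((proj(c,P)*1.5).round(0).tolist())
```

```text
[     0      0    512    384 191687] [254.50276753 191.76156964]
[ 0.6474  0.1642  0.5423  1.6004 -5.0134] [-64.4, -62.1, -59.7, -57.4, -55.0, -52.7, -50.5, -48.3, -46.2, -44.0, -41.8, -39.6, -37.4, -35.2, -33.0, -30.8, -28.7, -26.7, -24.7, -22.7, -20.6, -18.6, -16.6, -14.6, -12.6, -10.6, -8.8, -7.0, -5.2, -3.3, -1.5, 0.3, 2.1, 3.7, 5.4, 7.0, 8.6, 10.2, 11.8, 13.3, 14.7, 16.1, 17.5, 18.9, 20.2, 21.3, 22.5, 23.7, 24.8, 25.8, 26.7, 27.7, 28.6, 29.4, 30.1, 30.7, 31.4, 31.9, 32.3, 32.7, 33.1, 33.3, 33.5, 33.6, 33.6, 33.6, 33.5, 33.3, 33.0, 32.7, 32.3, 31.8, 31.2, 30.7, 30.0, 29.2, 28.4, 27.6, 26.6, 25.6, 24.6, 23.5, 22.3, 21.2, 19.9, 18.6, 17.3, 15.9, 14.5, 13.0, 11.5, 10.0, 8.4, 6.7, 5.1, 3.4, 1.7, -0.1, -1.8, -3.6, -5.4, -7.3, -9.2, -11.1, -13.0, -14.9, -17.0, -19.0, -21.0, -23.0, -25.0, -27.1, -29.2, -31.3, -33.5, -35.6, -37.8, -40.0, -42.2, -44.4, -46.6, -48.8, -51.0, -53.3, -55.6, -57.9, -60.2, -62.5, -63.4, -61.5, -59.7, -57.8, -56.0, -54.2, -52.4, -50.6, -48.9, -47.1, -45.4, -43.7, -42.0, -40.4, -38.7, -37.1, -35.5, -33.9, -32.4, -30.8, -29.3, -27.8, -26.3, -24.9, -23.5, -22.1, -2
[... 6253 characters left out ...]
.6, 16.2, 15.8, 15.4, 14.8, 14.2, 13.6, 13.0, 12.4, 11.8, 11.2, 10.6, 9.8, 9.0, 8.2, 7.4, 6.6, 5.8, 5.0, 4.2, 3.3, 2.3, 1.3, 0.3, -0.7, -1.7, -2.6, -3.6, -4.7, -5.9, -7.1, -8.3, -9.4, -10.6, -11.8, -13.0, -14.2, -15.5, -16.9, -18.3, -19.6, -21.0, -22.4, -23.8, -25.1, -26.5, -28.1, -29.7, -31.2, -32.8, -34.4, -35.9, -37.5, -39.1, -40.6, -42.4, -44.1, -45.9, -47.6, -49.4, -51.1, -52.9, -54.6, -56.4, -58.2, -60.1, -62.0, -42.9, -39.1, -36.7, -37.5, -42.6, -49.7, -54.9, -46.6, -50.8, -45.0, -47.6, -58.7, -63.3, -47.4, -51.9, -58.9, -63.7, 300.5]
top 0.08928450460054274
[[799.0, 178.0], [752.0, 197.0], [706.0, 216.0], [662.0, 234.0], [814.0, 270.0], [769.0, 287.0], [726.0, 303.0], [684.0, 319.0]]
```

The threshold failed, so I'll use hand-picked rim points from the wrist view instead. Raw coordinates are the viewed ones divided by 1.5.

Run:
```python
from h import *
c=np.load("c.npy",allow_pickle=True).item()
b=np.array([(281,132),(273,150),(269,185),(270,230),(279,285),(297,147),(305,180),(312,230),(309,280),(296,315)])/1.5
w=np.array([(157,138),(130,155),(119,200),(124,250),(145,303),(172,321),(180,145),(201,190),(210,245),(198,303)])/1.5
for nm,p in(('b',b),('w',w)):
    f=lambda q:res(c,disc(q[0],q[1],.08,q[2],q[3]),p)
    r=least_squares(f,[.533,.238 if nm=='b' else .338,0.03,-.03],diff_step=1e-3,x_scale=[.01,.01,.1,.1])
    print(nm,r.x.round(4),r.fun.round(1),'top y',(r.x[1]-.075*np.sin(r.x[3])).round(4))
print(go(.529,.2375,.22,.06))
```

```text
b [0.5336 0.2349 0.0615 0.0407] [ 0.2  0.9 -0.1 -0.6  0.4  1.   0.1 -1.4  0.9  0.6] top y 0.2319
w [0.5266 0.3365 0.0504 0.0387] [ 0.7 -0.  -0.6  0.3  0.6 -0.3 -0.6  0.3 -0.5  0.8] top y 0.3336
('t', 2.45, 'offset', [0.0111, -0.0771, 0.1101], 'twist', np.float64(-1.81))
```

>>> step_arm --motion '[{"offset": [0.015,-0.04,0.03],"twist": -1.8},{"offset": [0.015,-0.076,0.08],"twist": -1.8},{"offset": [0.015,-0.076,0.12],"twist": -1.8},{"offset": [0.015,-0.076,0.12],"twist": -1.8},{"offset": [0.015,-0.076,0.12],"twist": -1.8}]' --gripper 0.06

```text
time: 2.95
eef_pos: [0.5327, 0.2364, 0.2099]
tcp_rot: [1.0, 0.03, -0.001, 0.0]
contact_force: [0.3, 0.2, 0.5]
opening: 0.702
finger_force: 0.0
```

Run:
```python
from h import *
s=ctrl.get_state();print(s['eef_pos'])
c=ctrl.calibration("wrist");im=ctrl.read_camera("wrist");np.save("c.npy",c,allow_pickle=True)
cv2.imwrite("pics/w2raw.png",im)
for col,q in(((0,0,255),(.533,.236,.08,0.06,-.05)),((0,255,0),(.533,.236,.08,0.06,.04))):
    for k in(0,120): cv2.polylines(im,[proj(c,disc(*q)[k:k+120]).astype(int).reshape(-1,1,2)],True,col,1)
cv2.imwrite("pics/w2.png",cv2.resize(im,None,fx=1.5,fy=1.5))
```

```text
[0.53267695 0.23640333 0.20992973]
```

View pics/w2.png

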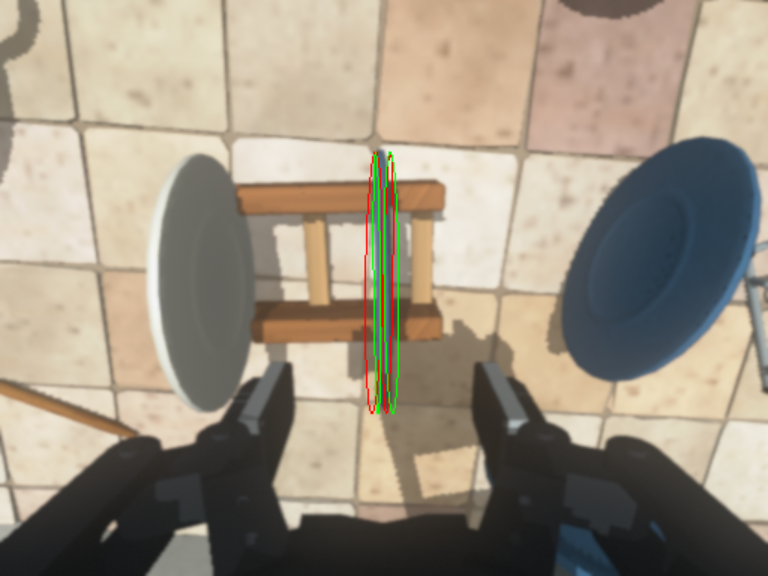

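The plate is nearly upright and centred between the fingers (x≈384), so I'll descend and grip.

>>> step_arm --motion '[{"offset": [0,0,0.03],"twist": 0},{"offset": [0,0,0.06],"twist": 0},{"offset": [0,0,0.085],"twist": 0},{"offset": [0,0,0.085],"twist": 0}]' --gripper 0.06

```text
time: 3.4
eef_pos: [0.5328, 0.2364, 0.1252]
tcp_rot: [1.0, 0.03, -0.001, 0.0]
contact_force: [0.6, -0.8, 0.5]
opening: 0.706
finger_force: 0.0
```

>>> step_arm --motion '[{"offset": [0,0,0],"twist": 0},{"offset": [0,0,0],"twist": 0},{"offset": [0,0,0],"twist": 0},{"offset": [0,0,0],"twist": 0},{"offset": [0,0,0],"twist": 0},{"offset": [0,0,0],"twist": 0},{"offset": [0,0,0],"twist": 0},{"offset": [0,0,0],"twist": 0}]' --gripper 0.0 --grip_force 50

```text
time: 4.2
eef_pos: [0.5343, 0.2377, 0.1274]
tcp_rot: [1.0, 0.031, 0.002, 0.0]
contact_force: [-0.1, -0.9, 6.3]
opening: 0.086
finger_force: 51.4
```

>>> step_arm --motion '[{"offset": [0,0,-0.02],"twist": 0},{"offset": [0,0,-0.045],"twist": 0},{"offset": [0,0,-0.07],"twist": 0},{"offset": [0,0,-0.1],"twist": 0},{"offset": [0,0,-0.13],"twist": 0},{"offset": [0,0,-0.165],"twist": 0},{"offset": [0,0,-0.19],"twist": 0},{"offset": [0,0,-0.2],"twist": 0},{"offset": [0,0,-0.2],"twist": 0}]'

```text
time: 5.1
eef_pos: [0.5332, 0.238, 0.3263]
tcp_rot: [1.0, 0.031, 0.001, -0.0]
contact_force: [-0.4, -0.4, -1.8]
opening: 0.086
finger_force: 50.3
```

Run:
```python
from h import *
print(go(.526,-.130,.325,.441), go(.526,-.135,.325,.441),ctrl.get_state()['contact_force'])
```

```text
('t', 5.1, 'offset', [-0.0297, 0.3668, 0.001], 'twist', np.float64(-21.75)) ('t', 5.1, 'offset', [-0.03, 0.3718, 0.001], 'twist', np.float64(-21.75)) [-0.38295387 -0.39672706 -1.80839502]
```

>>> step_arm --motion '[{"offset": [-0.007,0.03,0],"twist": -2},{"offset": [-0.015,0.065,0],"twist": -5},{"offset": [-0.025,0.1,0],"twist": -8},{"offset": [-0.033,0.135,0],"twist": -11},{"offset": [-0.042,0.17,0],"twist": -14},{"offset": [-0.05,0.205,0],"twist": -17},{"offset": [-0.058,0.24,0],"twist": -20},{"offset": [-0.067,0.265,0],"twist": -21.75},{"offset": [-0.067,0.274,0],"twist": -21.75},{"offset": [-0.067,0.274,0],"twist": -21.75},{"offset": [-0.067,0.274,0],"twist": -21.75}]'

```text
time: 6.2
eef_pos: [0.4827, -0.0391, 0.3241]
tcp_rot: [0.976, 0.219, -0.001, -0.001]
contact_force: [-0.4, 0.1, -2.4]
opening: 0.083
finger_force: 50.3
```

Run:
```python
from h import *
s=ctrl.get_state();print(s['eef_pos'],s['tcp_rot'])
c=ctrl.calibration("wrist");im=ctrl.read_camera("wrist");np.save("c.npy",c,allow_pickle=True)
x,y,a=.5264,-.130,.441;R=Ro.from_euler('z',a).as_matrix()
P=np.array([[i,j,.097] for i in(.04,-.04) for j in(-.054,-.018,.018,.054)])@R.T+[x,y,0]
for p in proj(c,P).round(): cv2.circle(im,(int(p[0]),int(p[1])),2,(0,0,255),-1)
np.savez("w3.npz",**c)
cv2.imwrite("pics/w3.png",cv2.resize(im,None,fx=1.5,fy=1.5))
print(go(.5264,-.13,.3,.441))
```

```text
[ 0.48270568 -0.03914825  0.32406516] [ 9.75811023e-01  2.18612348e-01 -7.77677861e-04 -9.39915069e-04]
('t', 6.25, 'offset', [0.0005, 0.1011, 0.0242], 'twist', np.float64(0.04))
```

View pics/w3.png

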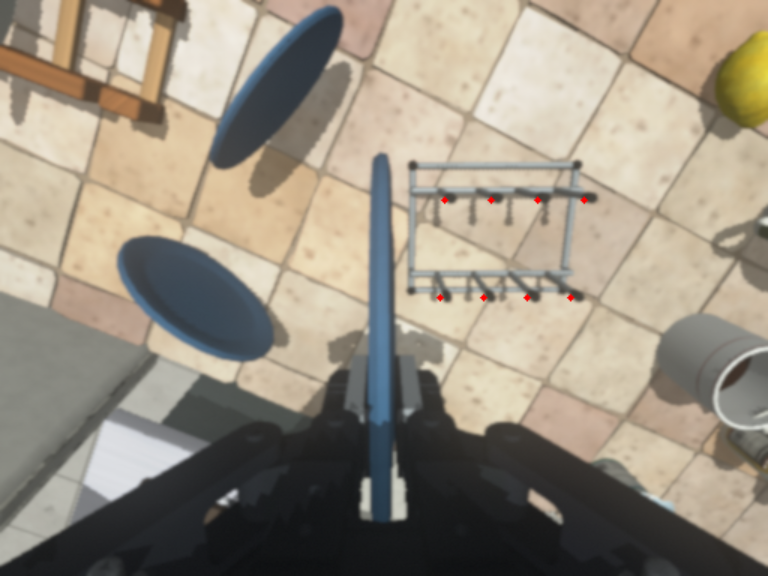

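The wrist view shows the rack tips about 5 px right of the prediction, i.e. 3–4 mm further along −y of the rack. The plate hangs straight at x≈380. I'll shift 104 mm along tool y, then lower.

>>> step_arm --motion '[{"offset": [0.001,0.03,0],"twist": 0},{"offset": [0.001,0.06,0],"twist": 0},{"offset": [0.001,0.09,0],"twist": 0},{"offset": [0.001,0.104,0],"twist": 0},{"offset": [0.001,0.104,0.02],"twist": 0},{"offset": [0.001,0.104,0.05],"twist": 0},{"offset": [0.001,0.104,0.075],"twist": 0},{"offset": [0.001,0.104,0.085],"twist": 0},{"offset": [0.001,0.104,0.085],"twist": 0}]'

```text
time: 7.15
eef_pos: [0.5274, -0.1322, 0.2384]
tcp_rot: [0.976, 0.219, -0.002, -0.001]
contact_force: [-0.8, -0.1, -1.2]
opening: 0.092
finger_force: 50.2
```

Run:
```python
from h import *
s=ctrl.get_state();print(s['eef_pos'],s['contact_force'])
a=cv2.resize(ctrl.read_camera("side")[60:210,190:310],None,fx=3.2,fy=3.2,interpolation=cv2.INTER_CUBIC)
b=cv2.resize(ctrl.read_camera("scene")[60:210,220:340],None,fx=3.2,fy=3.2,interpolation=cv2.INTER_CUBIC)
cv2.imwrite("pics/p1.png",np.hstack([a,b]))
```

```text
[ 0.52739355 -0.13218812  0.23838647] [-0.83599714 -0.09337321 -1.21457621]
```

View pics/p1.png

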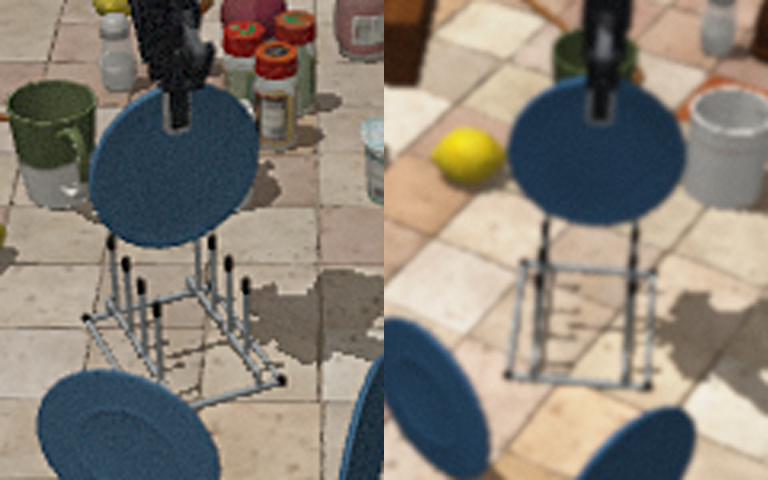

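The plate is above the rack, centred on the tine rows in the scene view, so I'll lower it.

>>> step_arm --motion '[{"offset": [0,0,0.02],"twist": 0},{"offset": [0,0,0.04],"twist": 0},{"offset": [0,0,0.06],"twist": 0},{"offset": [0,0,0.08],"twist": 0},{"offset": [0,0,0.09],"twist": 0},{"offset": [0,0,0.09],"twist": 0}]'

```text
time: 7.85
eef_pos: [0.528, -0.1334, 0.1501]
tcp_rot: [0.976, 0.219, -0.0, -0.0]
contact_force: [-0.4, 0.1, -1.6]
opening: 0.089
finger_force: 50.3
```

Run:
```python
from h import *
s=ctrl.get_state();print(s['eef_pos'],s['contact_force'],s['wrist_torque'])
S,D=ctrl.calibration("scene"),ctrl.calibration("side")
a=cv2.resize(ctrl.read_camera("side")[60:210,190:310],None,fx=3.2,fy=3.2,interpolation=cv2.INTER_CUBIC)
b=cv2.resize(ctrl.read_camera("scene")[60:210,220:340],None,fx=3.2,fy=3.2,interpolation=cv2.INTER_CUBIC)
cv2.imwrite("pics/p2.png",np.hstack([a,b]))
```

```text
[ 0.52804461 -0.13335984  0.15011787] [-0.42895798  0.11153408 -1.5806879 ] [-0.03235647 -0.02439545  0.02244552]
```

View pics/p2.png

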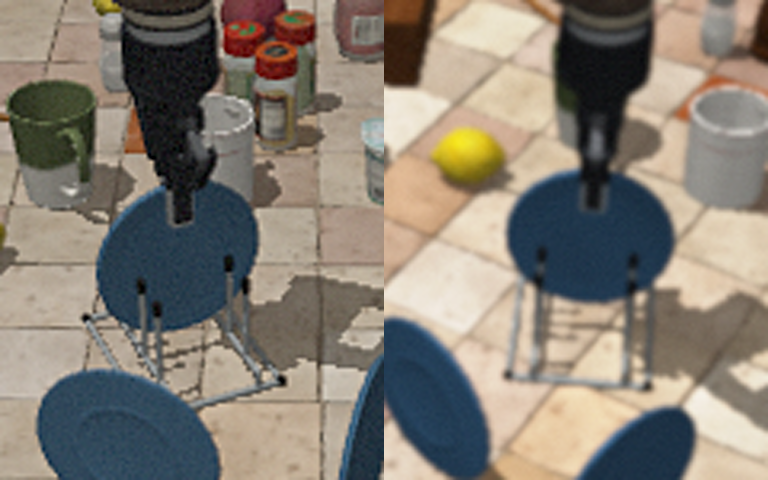

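Two tines per row stand in front of the plate, so it is in the middle gap. I'll lower it gently to contact.

>>> step_arm --motion '[{"offset": [0,0,0.004],"twist": 0},{"offset": [0,0,0.008],"twist": 0},{"offset": [0,0,0.011],"twist": 0},{"offset": [0,0,0.013],"twist": 0},{"offset": [0,0,0.013],"twist": 0}]'

```text
time: 8.45
eef_pos: [0.5279, -0.1334, 0.1369]
tcp_rot: [0.976, 0.219, -0.0, -0.0]
contact_force: [0.6, 0.4, -1.9]
opening: 0.089
finger_force: 50.4
```

>>> step_arm --motion '[{"offset": [0,0,0.001],"twist": 0},{"offset": [0,0,0.002],"twist": 0},{"offset": [0,0,0.003],"twist": 0},{"offset": [0,0,0.003],"twist": 0}]'

```text
time: 8.85
eef_pos: [0.529, -0.1336, 0.1351]
tcp_rot: [0.976, 0.219, 0.001, 0.0]
contact_force: [1.3, 0.7, 1.0]
opening: 0.092
finger_force: 50.8
```

>>> step_arm --motion '[{"offset": [0.001,0,0.001],"twist": 0},{"offset": [0.001,0,0.002],"twist": 0},{"offset": [0.001,0,0.002],"twist": 0},{"offset": [0.001,0,0.002],"twist": 0}]'

```text
time: 9.25
eef_pos: [0.5297, -0.1338, 0.1349]
tcp_rot: [0.976, 0.219, 0.0, 0.001]
contact_force: [-3.2, 0.0, 9.6]
opening: 0.091
finger_force: 52.2
```

It's resting on the rails. Releasing, then going straight up.

>>> step_arm --motion '[{"offset": [0,0,0],"twist": 0},{"offset": [0,0,0],"twist": 0},{"offset": [0,0,0],"twist": 0},{"offset": [0,0,0],"twist": 0},{"offset": [0,0,0],"twist": 0}]' --gripper 0.06

```text
time: 9.75
eef_pos: [0.5289, -0.133, 0.132]
tcp_rot: [0.976, 0.219, -0.0, -0.0]
contact_force: [0.6, 0.6, 0.5]
opening: 0.702
finger_force: 0.0
```

>>> step_arm --motion '[{"offset": [0,0,-0.02],"twist": 0},{"offset": [0,0,-0.05],"twist": 0},{"offset": [0,0,-0.09],"twist": 0},{"offset": [0,0,-0.13],"twist": 0},{"offset": [0,0,-0.17],"twist": 0},{"offset": [0,0,-0.17],"twist": 0},{"offset": [0,0,-0.17],"twist": 0}]'

```text
time: 10.45
eef_pos: [0.5295, -0.1333, 0.3036]
tcp_rot: [0.976, 0.219, 0.001, 0.001]
contact_force: [0.3, 0.2, -0.3]
opening: 0.706
finger_force: 0.0
```

Run:
```python
from h import *
s=ctrl.get_state();print(s['time'],s['eef_pos'],s['contact_force'])
a=cv2.resize(ctrl.read_camera("side")[100:300,190:310],None,fx=2.9,fy=2.9,interpolation=cv2.INTER_CUBIC)
b=cv2.resize(ctrl.read_camera("scene")[100:300,195:335],None,fx=2.9,fy=2.9,interpolation=cv2.INTER_CUBIC)
cv2.imwrite("pics/p3.png",np.hstack([a,b]))
```

```text
10.45 [ 0.52947682 -0.13326308  0.3035813 ] [ 0.34603447  0.19582166 -0.29728662]
```

View pics/p3.png

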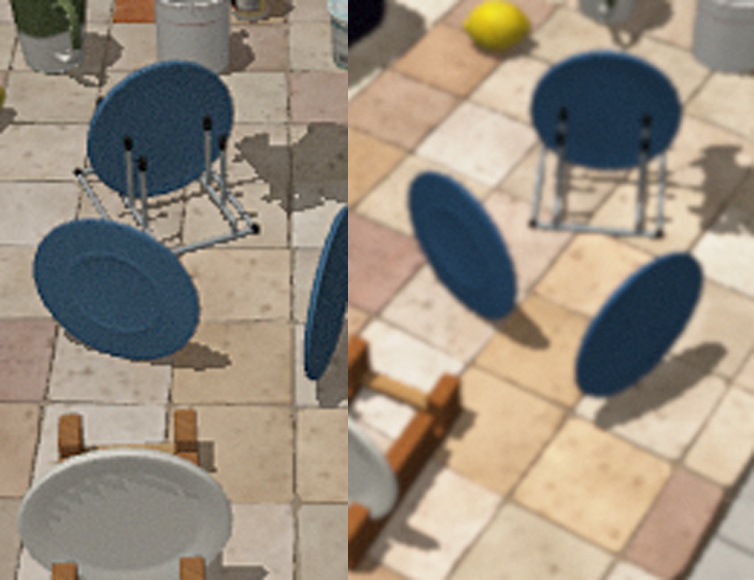

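The plate stands in the middle gap and the white plate is still in its slot. One numeric check of the resting pose before handing in.

Run:
```python
from h import *
S,D=ctrl.calibration("scene"),ctrl.calibration("side")
A=(np.array([(531,105),(545,72),(605,51),(660,70),(681,110),(665,150),(605,169),(545,145)])-[348,0])/2.9+[195,100]
B=np.array([(88,140),(95,105),(125,75),(165,61),(205,68),(230,95),(233,130),(160,197)])/2.9+[190,100]
f=lambda q:np.r_[res(S,disc(*q),A),res(D,disc(*q),B)]
r=least_squares(f,[.527,-.132,.087,.44,0.02],diff_step=1e-3,x_scale=[.01,.01,.01,.1,.1]);print(r.x.round(4),r.fun.round(1))
d=Ro.from_euler('z',-.441).apply(r.x[:3]-[.5273,-.132,.087]);print(d.round(4))
if np.hypot(d[0],d[1])<.016 and abs(d[2])<.01 and abs(r.x[4])<.3: print(ctrl.sign_off())
```

```text
[ 0.5278 -0.1345  0.0842  0.4403 -0.0582] [ 0.5  0.   0.1  0.3  0.8  0.7  0.6  0.3  1.4 -0.4 -0.5 -0.1  0.4  0.2
 -0.5 -0.7]
[-0.0006 -0.0025 -0.0028]
the job is handed in; nothing more can be done
None
```

The blue plate now stands upright in the rack's middle gap, resting on the rails about 3 mm from its seat by my camera fit. The white plate is still in its slot, the hand is clear, and I handed the job in at about 10.5 s of the 42 s allowed (it returned no verdict).

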